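# Charge the sealing-wax melter

## Task

Fill the wax melter with the red wax for today's seals: swing its lid aside, take up all three red nuggets from their tray with the steel scoop (no fingers on the red wax) and tip them into the pot. Then lay the scoop flat on its cork mat again and swing the lid fully home over the pot; leave the blue wax and everything else on the desk where it is.

Things in the scene. Friction and masses are not known exactly. Their poses are not given: they have to be found in the camera images.
- red_tray: open light-wood tray, outside 180 (x) x 88 (y) x 20 mm high, walls and floor 5 mm thick (inside 170 x 78 mm); fixed; origin at the middle of its underside. Its three red nuggets lie in the half towards its -x end, the end nearer the robot; the half at +x is empty
- blue_tray: open light-wood tray, outside 180 (x) x 88 (y) x 20 mm high, walls and floor 5 mm thick (inside 170 x 78 mm); fixed; origin at the middle of its underside. Its three blue nuggets lie in the half towards its -x end, the end nearer the robot; the half at +x is empty
- red_wax_0: red cast wax nugget, a rounded lump about 28 x 26 x 24 mm, 12 g, slick; origin at its middle
- red_wax_1: red cast wax nugget, a rounded lump about 28 x 26 x 24 mm, 12 g, slick; origin at its middle
- red_wax_2: red cast wax nugget, a rounded lump about 28 x 26 x 24 mm, 12 g, slick; origin at its middle
- blue_wax_0: blue cast wax nugget, a rounded lump about 28 x 26 x 24 mm, 12 g, slick; origin at its middle
- blue_wax_1: blue cast wax nugget, a rounded lump about 28 x 26 x 24 mm, 12 g, slick; origin at its middle
- blue_wax_2: blue cast wax nugget, a rounded lump about 28 x 26 x 24 mm, 12 g, slick; origin at its middle
- scoop: small steel scoop with a dark wooden handle, 171 mm long, 0.15 kg. Origin at the middle of the underside of its flat-bottomed square bowl, 70 x 70 mm outside, z up; open front (lip) at x = -35 mm. The straight handle (17 mm wide, 14 mm thick) rises backwards from the back wall at 25 degrees to end at x = 136, z = 69 mm. It starts flat on the mat, lip roughly towards the mat's -x end
- scoop_lip (a point): middle of the lip's lower edge, x = -35 mm in the scoop's frame. The bowl's floor and walls are 2 mm thick; the back wall (x = +35 mm) is 30 mm high, the side walls sweep up from 3 mm at the lip to 19 mm (26 mm behind it) and 30 mm at the back
- scoop_grip (a point): middle of the wooden handle's thickness where it is best gripped across (along the scoop's y): x = 75, y = 0, z = 40 mm in the scoop's frame; 17 mm wide there
- mat: flat cork mat, 200 (x) x 112 (y) x 4 mm, fixed; origin at the middle of its underside; the scoop's place
- melter: round cream-coloured electric wax melter, 124 mm across, fixed; origin at the middle of its underside, z up. Its open aluminium pot is 96 mm wide inside, floor 15 mm and rim 75 mm above the desk. The lid's hinge post (20 mm across, up to 86 mm high) stands at x = -68 mm in its frame, the side nearer the robot; a heat dial (for looks) sticks out 8 mm at +x
- pot (a point): centre of the pot's floor, 15 mm above the desk, on the melter's axis
- lid_pivot (a point): on the vertical hinge axis of the lid, at the lid's underside (77 mm above the desk)
- lid_knob (a point): on the lid's upright black knob, 107 mm above the desk, the height to grip or push it; the knob is 14 to 18 mm thick, its top 117 mm and the lid's face round it 86 mm above the desk; 68 mm from the hinge axis, at the lid's centre
- lid (a joint): swing of the round flat lid (114 mm across, 77 to 86 mm above the desk) about its vertical hinge: 0 = fully home over the pot (a stop), grows anticlockwise seen from above, up to 2.5 rad; it clears the pot's mouth from about 1.9 rad. Stiff: it stays where it is left. It starts between 0 and 0.6 rad
- ink_bottle: dark blue ink bottle, 53 x 52 x 64 mm; a loose bystander, origin at the middle of its underside
- rubber_stamp: wooden hand stamp standing upright, 30 x 46 x 78 mm; a loose bystander, origin at the middle of its underside
- stamp_pad: red ink pad tin, 62 x 92 x 17 mm; a loose bystander, origin at the middle of its underside
- agate_tumbler: blue and brown stone tumbler, 70 mm across, 109 mm high; a loose bystander, origin at the middle of its underside
- quartz: pale rough quartz lump, 107 x 96 x 51 mm; a loose bystander, origin at the middle of its underside
- jade_dish: green stone dish, 98 mm across, 30 mm high; a loose bystander, origin at the middle of its underside
Not all that is in view belongs to the job. Of the things that look like the melter, the larger one is meant.

How it is judged:
By the outcome, as a careful person would: the job done as asked, in the order asked, and still so for the second after the job is handed in, with the robot touching nothing.
It also fails if it takes over 72 s, if anything falls off the work surface, if the arm or the gripper's body presses on something with over 40 N, if the wrist force passes 120 N, or if a joint passes its speed limit or range.

## Robot

A 6-joint arm with a two-finger parallel gripper is mounted at the origin on a cart in front of the work surface, level with it; the furniture and walls round the work are solid. World frame = base frame: x ahead of the robot, y to its left, z up, the work surface at z = 0. Lengths are in m, angles in degrees, forces in N, time in s.
With the tool pointing down it reaches from about 0.35 to 0.875 m from the base axis. Payload 4.2 kg.
Tool frame: the origin (TCP) lies on the mounting face of the last link; the fingertips stand 182 mm ahead of it and the grasp point (between the pads) lies 164 mm ahead of it (r.tcp_to_grasp is the distance from the TCP to the grasp point, in m); z points along the fingers, y is the line along which they close (so a half turn about z gives the same grasp; the last joint's range is limited). The gripper opens to 87 mm and grips with 3 to 60 N. Pads are 19 mm wide; open, the fingers measure 117 mm over their backs; the gripper's body (75 mm by 190 mm) begins 51 mm behind the grasp point.
Start: joints at [86.379, 22.042, 0.453, 0, -68.411, -14.817], TCP at [0.198, 0.593, 0.405] pointing down, gripper open.
Joint ranges: [-179.83, 179.83], [-69.29, 118.12], [-61.27, 80.66], [-181.25, 117.63], [-171.15, -9.14], [-177.46, 177.46]. Speed limits (degrees/s): [159.86, 159.86, 180, 180, 180, 180].

## Interface

Orientations are given as a 3x3 rotation matrix whose columns are the frame's x, y, z axes.
In Python, from station import sense, eyes, r gives the robot as it stands.
- The arm moves only by the tool jog_arm, never from a script. Its argument "increments" is a list of rows, each a list of 4 numbers: the shift along the tool's x, y, z normalised to -1 to 1, where 1 is 0.02 m, then the turn about the tool's z normalised to -1 to 1, where 1 is 0.08 rad. A call has 1 to 10 rows; each row shifts and turns the commanded pose from where the row before left it, along the tool's axes as they then stand; what a row does not reach is not made up. A row lasts 1/10 s, in which the tool goes at most 50 mm and 8.59 degrees, less where a joint would pass 70% of its speed; a pose out of reach is approached as far as the arm can. A call with a number of a shift or a turn outside -1 to 1 is refused whole. A call with a gripper value outside its range is refused whole. "grip" is the finger opening in mm, from 0 to 87, set as the call begins (left out, the last holds). The fingers move at their own pace and stop on an object; the grip force is fixed at half the most. Time passes only in rows, so rows that do not move let the fingers close. It gives the time, the measured TCP pose, the force, the opening and the grip force at its end, in the units of the state.
- sense(): the state, without advancing time (a new reading comes with each control period).
- eyes.capture(name): name is "side" or "top"; returns the picture (480x640x3 uint8, blue, green, red); there is no depth.
- eyes.get_calibration(name): a dict with "camera_matrix" (3x3 intrinsics, pixels), "k1" (the pictures are not rectified: a ray, as slopes to the right and down, at radius r is drawn at 1 + k1 r^2 times it, then the intrinsics apply), "R" (3x3) and "t" (3): a world point X has camera coordinates R X + t. Camera axes: x right, y down, z forward; pixel columns grow to the right and rows downward; lengths in m; the calibration is good to about 2 mm. A picture is of the moment at which its call begins. get_calibration takes no time and is no camera call.
- r.finish_job(): hands the job in; it is judged then, once.
Trained networks look in the newest picture that a camera, given by its name, has taken for a name from the list of things; names that differ only in an ending like _2 or _b are one class to them, and where a whole thing is asked for, a point or a joint stands for the part that bears it (a point fixed in the world has none). Each returns a list of dicts, best first, with "conf" (0 to 1); they miss things now and then, are a little off and sometimes report something else, mostly with a low value. They report only what shows in the picture. A call takes as long as a camera call. They do not tell look-alikes from the thing itself.
- eyes.spot_in(camera, name): "centre" ([x, y, z] in m, in world coordinates, good to about 4 mm: the middle of the surface that is visible of it).
- eyes.outline_of(camera, name): "mask" (480x640 bool, what is visible of it).
The state is a dict: "time_s": time; "joints": joint angles; "joint_velocities": joint speeds; "effort": joint torques, N m; "tcp_pos": TCP position; "ee_rot": TCP orientation; "wrist_force": force on the tool from outside, world axes, zero at the start; "moment": the same for the moment, N m; "gripper_width": opening from 0.0 (shut) to 1.0 (fully open); "gripper_force": force on a finger pad.
Only numpy, scipy, OpenCV 4.12 (cv2) and the standard library are available. Lean on these libraries where they do the work, as an engineer would, in place of code of your own. Each camera call takes 0.05 s, during which the arm holds its last target. There are 200 camera calls.

## Working session

There is one attempt and no reset: what is moved stays moved. The work goes in short steps, Python scripts to look and compute and a tool call to move; the robot and the scene stay as the last step left them, time stands still between calls to the robot, and variables do not carry over. Pictures are saved under pics/ and viewed, at most 10 in all, crops included, and the job is handed in when it is done.

Besides the shell and the picture viewer there is one more tool, called after "Emit:" in YAML: its name, and indented under it one key for each argument. jog_arm: Moves the arm, as the interface text tells. Its arguments: {"type":"object","properties":{"increments":{"type":"array"},"grip":{"type":"number"}},"required":["increments"]}

```bash
ls; mkdir -p pics; python3 - <<'E'
from station import sense, eyes, r
import cv2, numpy as np
s=sense(); print(s)
for c in("side","top"):
    cv2.imwrite(f"pics/{c}0.png",eyes.capture(c)); k=eyes.get_calibration(c); print(c,k)
for n in ["red_tray","red_wax_0","scoop","scoop_grip","mat","melter","lid_knob","lid","ink_bottle","rubber_stamp","stamp_pad","agate_tumbler","quartz","jade_dish"]:
    print(n,[(np.round(d["centre"],3).tolist(),round(d["conf"],2)) for d in eyes.spot_in("top",n)])
E
```

```text
pics
{'time_s': 0.0, 'joints': array([ 8.63803103e+01,  2.20913165e+01,  3.78804648e-01, -2.99832834e-02,
       -6.84103149e+01, -1.48184237e+01]), 'joint_velocities': array([ 0.02597692, -0.06944144,  0.06190587,  0.05967807,  0.03439083,
        0.03730239]), 'effort': array([-5.00939477e-04, -3.90659595e+01,  1.87407517e+01,  4.22008708e+00,
        1.09903776e-02, -1.96154310e-04]), 'tcp_pos': array([0.19755515, 0.59273661, 0.40364408]), 'ee_rot': array([[ 9.48604771e-01, -3.16462641e-01, -6.20960620e-04],
       [-3.16463240e-01, -9.48602430e-01, -2.10868521e-03],
       [ 7.82753359e-05,  2.19682006e-03, -9.99997584e-01]]), 'wrist_force': array([ 0.07918038, -0.22809097, -0.00236919]), 'moment': array([ 0.0307856 , -0.02779046, -0.05167401]), 'gripper_force': 0.0, 'gripper_width': 1.0017883297604762}
side {'camera_matrix': array([[441.02598413,   0.        , 320.17252453],
       [  0.        , 441.02598413, 239.06437206],
       [  0.        ,   0.        ,   1.        ]]), 'k1': -0.06261505696157844, 'R': array([[-0.97187112, -0.23478818,  0.01846745],
       [-0.11507168,  
[... 849 characters left out ...]
 0.43)]
melter [([0.596, -0.378, 0.055], 0.9), ([0.405, -0.357, 0.082], 0.88), ([0.454, -0.154, 0.021], 0.64), ([0.394, -0.342, 0.082], 0.33)]
lid_knob [([0.602, -0.386, 0.056], 0.85), ([0.388, -0.341, 0.088], 0.61), ([0.674, -0.038, 0.036], 0.61)]
lid [([0.601, -0.386, 0.054], 0.91), ([0.392, -0.342, 0.082], 0.71), ([0.596, -0.532, 0.013], 0.63)]
ink_bottle [([0.677, -0.037, 0.036], 0.69), ([0.488, -0.144, 0.028], 0.66)]
rubber_stamp [([0.695, 0.195, 0.018], 0.73)]
stamp_pad [([0.66, -0.25, 0.019], 0.93), ([0.404, -0.359, 0.085], 0.58)]
agate_tumbler [([0.764, 0.213, 0.064], 0.69), ([0.367, 0.32, 0.026], 0.39)]
quartz [([0.658, 0.38, 0.038], 0.57)]
jade_dish [([0.595, -0.531, 0.015], 0.65)]
```

View pics/top0.png

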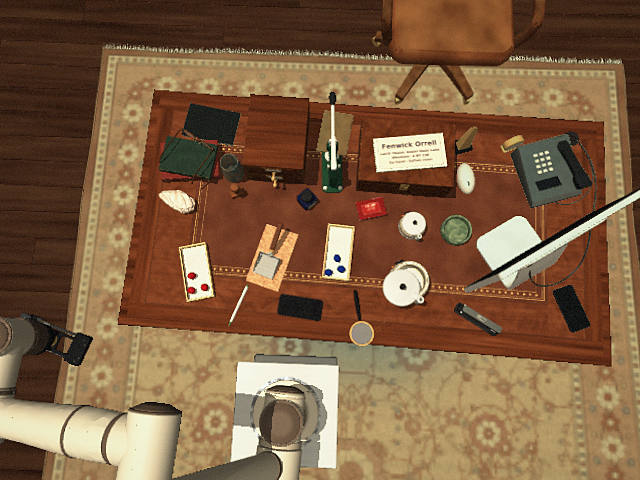

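View pics/side0.png

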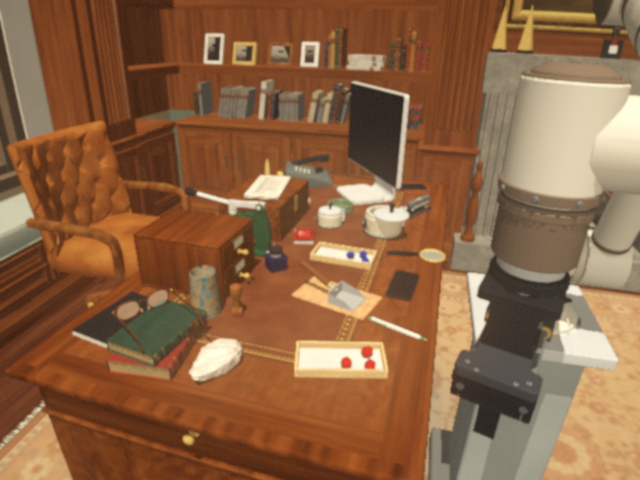

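The top view shows red tray (197,272) with its nuggets at about (192,276), (191,288) and (204,288). The scoop is on the mat (267,262), the larger melter with its lid ajar at (407,283), and the small look-alike at (412,226). The side view agrees: red tray (340,360), scoop (345,295), melter (388,220).

```bash
cat > h.py <<'E'
from station import sense, eyes, r
import cv2, numpy as np
def K(c):
    k=eyes.get_calibration(c); return k,k["camera_matrix"],np.array(k["R"]),np.array(k["t"])
def plane(c,px,z):
    k,M,R,t=K(c); px=np.atleast_2d(np.float64(px))
    d=(px-[M[0,2],M[1,2]])/M[0,0]; u=d.copy()
    for _ in range(8): u=d/(1+k["k1"]*(u**2).sum(1,keepdims=True))
    v=np.c_[u,np.ones(len(u))]@R; C=-R.T@t
    return (C+v*((z-C[2])/v[:,2])[:,None])[:,:2]
def proj(c,X):
    k,M,R,t=K(c); p=np.atleast_2d(X)@R.T+t; u=p[:,:2]/p[:,2:]
    u=u*(1+k["k1"]*(u**2).sum(1,keepdims=True)); return u*M[0,0]+[M[0,2],M[1,2]]
def rect(c,mask,z):
    cs=max(cv2.findContours(mask.astype(np.uint8),0,cv2.CHAIN_APPROX_NONE)[0],key=cv2.contourArea)[:,0]
    w=plane(c,cs,z); return cv2.minAreaRect((w*1000).astype(np.float32)),w
def crop(img,x0,y0,w,h,s,fn): cv2.imwrite(fn,cv2.resize(img[y0:y0+h,x0:x0+w],None,fx=s,fy=s,interpolation=cv2.INTER_CUBIC))
E
python3 - <<'E'
from h import *
im=eyes.capture("top"); si=eyes.capture("side")
for c in ("top","side"):
  for n,z in [("red_tray",.02),("mat",.004),("scoop",.002),("melter",.08)]:
    for d in eyes.outline_of(c,n)[:3]:
        if d["mask"].sum()<30: continue
        b,w=rect(c,d["mask"],z); print(c,n,round(d["conf"],2),np.round(b[0]+b[1]+(b[2],)),d["mask"].sum())
a=cv2.resize(im[235:315,370:450],None,fx=5,fy=5,interpolation=2); b=cv2.resize(im[215:295,230:310],None,fx=5,fy=5,interpolation=2)
e=cv2.resize(si[190:250,345:425],None,fx=5,fy=5,interpolation=2); f=cv2.resize(si[250:310,290:370],None,fx=5,fy=5,interpolation=2)
m=np.hstack([np.vstack([a]),np.vstack([b])]); m2=np.hstack([e,f])
cv2.imwrite("pics/c1.png",cv2.resize(np.vstack([m,m2]),None,fx=.85,fy=.85))
g=cv2.cvtColor(im,cv2.COLOR_BGR2HSV); m=((g[...,0]<8)|(g[...,0]>172))&(g[...,1]>190)&(g[...,2]>120)
m[:,:180]=0;m[:,214:]=0;m[:240]=0;m[305:]=0
n,l,s,ce=cv2.connectedComponentsWithStats(m.astype(np.uint8)); print(s[1:,4],ce[1:],plane("top",ce[1:],.02))
E
```

```text
top red_tray 0.82 [426. 306. 189.  94.  13.] 1540
top red_tray 0.17 [ 401. -354.  118.  126.   12.] 1173
top mat 0.68 [483.  71. 112. 202.  73.] 1371
top scoop 0.79 [511.  72.  72. 186.  73.] 644
top melter 0.84 [ 592. -376.   84.   88.   64.] 611
side red_tray 0.93 [424. 318. 178. 110.  13.] 2905
side red_tray 0.33 [ 390. -513.  174.  129.   65.] 441
side mat 0.97 [482.  68. 118. 199.  74.] 1140
side scoop 0.76 [528.  13.  91. 268.  53.] 922
side melter 0.98 [ 575. -276.   88.  206.    9.] 555
side melter 0.75 [361. 390.  18.  25.   9.] 99
side melter 0.74 [ 404. -300.  295.  130.   89.] 1166
[32 30 32] [[190.6875     275.40625   ]
 [203.46666667 286.63333333]
 [190.46875    289.65625   ]] [[0.41155801 0.32404468]
 [0.37694655 0.28011363]
 [0.36582778 0.32066673]]
```

View pics/c1.png

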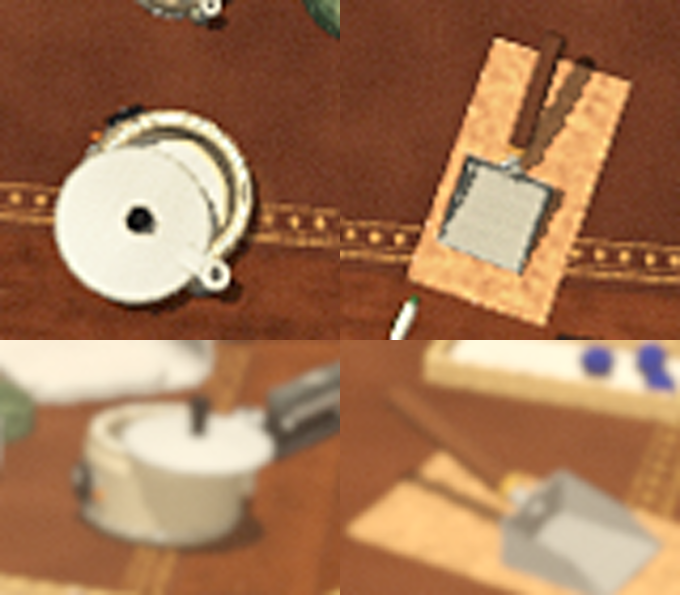

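The crops show the lid partly open, its knob at (403,287) and the hinge eye at (420,299) in the top view, with the pot opening up-right. The scoop lies with its lip towards the robot and its handle up to (281,224).

```bash
python3 - <<'E'
from h import *
s=4.25
A=lambda x,y:(370+x/s,235+y/s)
B=lambda x,y:(230+(x-340)/s,215+y/s)
hinge=plane("top",A(214,273),.086)[0]; knob=plane("top",A(139,220),.117)[0]
print("hinge",hinge,"knob",knob,np.linalg.norm(hinge-knob))
e=plane("top",[A(254,190),A(165,112),A(230,130)],.075); print("rim pts",e)
# scoop fit: project model points, least squares over x,y,yaw,(z=.004)
from scipy.optimize import least_squares
mod=np.array([[35,35,30],[35,-35,30],[-35,35,2],[-35,-35,2],[136,0,72]])/1000
# lip toward robot: scoop x axis ~ +x world (image up); +y = image left
obs=np.array([B(470,158),B(560,188),B(440,240),B(520,272),B(553,37)])
def T(p): c,s_=np.cos(p[2]),np.sin(p[2]); return mod@np.array([[c,-s_,0],[s_,c,0],[0,0,1]]).T+[p[0],p[1],.004]
f=least_squares(lambda p:(proj("top",T(p))-obs).ravel(),[.47,.07,-.2]); print("scoop",f.x,f.fun.reshape(-1,2).round(1))
p=f.x; print("grip",p[:2]+.075*np.array([np.cos(p[2]),np.sin(p[2])]))
for h in (.0,):
  # melter centre: fit with circle of radius .062 at z .075 through rim pts
  g=least_squares(lambda q:np.linalg.norm(e-q,axis=1)-.0615,[.4,-.36]); print("melter",g.x,g.fun)
  d=hinge-g.x;print(np.linalg.norm(d),np.arctan2(*(-d)[::-1]))
  d=knob-hinge;print("lid dir",np.arctan2(d[1],d[0]))
for c in("top","side"):
  d=eyes.outline_of(c,"red_tray")[0]; b,w=rect(c,d["mask"],.02); print(c,b, cv2.boxPoints(b))
q=sense();R=q["ee_rot"]; print(q["time_s"],q["tcp_pos"],np.degrees(np.arctan2(R[1,0],R[0,0])))
E
```

```text
hinge [ 0.35623058 -0.40115336] knob [ 0.38853898 -0.34246451] 0.06699413058244148
rim pts [[ 0.41897224 -0.43261978]
 [ 0.47418094 -0.36789071]
 [ 0.46261915 -0.41545973]]
scoop [ 0.45231012  0.08153602 -0.32180162] [[-0.2 -1.1]
 [-1.2 -0.6]
 [-0.3  1. ]
 [ 0.9  1. ]
 [ 0.9 -0.4]]
grip [0.52346016 0.0578153 ]
melter [ 0.41465589 -0.37308746] [-0.0018114  -0.00174854  0.00249909]
0.0648167572020886 0.4478224757984171
lid dir 1.067566843840344
top ((426.1941223144531, 306.234375), (189.31222534179688, 93.67234802246094), 13.213546752929688) [[323.33817 330.19397]
 [344.7499  239.00159]
 [529.05005 282.27478]
 [507.63834 373.46716]]
side ((424.2771301269531, 318.47119140625), (177.95068359375, 109.7558364868164), 13.018648147583008) [[325.2265  351.89526]
 [349.951   244.96051]
 [523.32776 285.04712]
 [498.60327 391.98187]]
1.4 [0.19762827 0.59290666 0.40475726] -18.437030327071437
```

```bash
cat >> h.py <<'E'
def need(gx,gy,tz,psi=None):
    q=sense();p=q["tcp_pos"];R=q["ee_rot"];d=np.array([gx,gy,tz])-p
    y0=np.degrees(np.arctan2(R[1,0],R[0,0])); print("t",round(q["time_s"],2),"tcp",p.round(4),"psi",y0.round(2),"F",q["wrist_force"].round(1),"w",round(q["gripper_width"]*87,1))
    print("units xyz",(R.T@d/.02).round(2),"turn", None if psi is None else round(-((psi-y0+180)%360-180)*np.pi/180/.08,2))
E
python3 - <<'E'
from h import *
from scipy.optimize import least_squares
for a,b in [((468,291),(405,98)),((640,195),(350,83))]:
    f=least_squares(lambda X:np.r_[proj("top",X)[0]-a,proj("side",X)[0]-b],[.4,-.6,.4]);print(f.x,f.fun)
need(.3885,-.3425,.405,-119)
E
```

```text
[ 0.36138952 -0.45333524  0.426759  ] [ 0.12651866 -6.06737548  7.59682059  1.67424461]
[ 0.61414796 -0.88279285  0.42361067] [-0.33138608 -3.35783335  5.35766604  1.48071331]
t 1.4 tcp [0.1976 0.5929 0.4048] psi -18.44 F [0.1 1.2 0.7] w 86.7
units xyz [ 2.385e+01  4.135e+01 -1.000e-02] turn 21.94
```

Emit:
jog_arm:
  increments:
    - [1,1,0,0]
    - [1,1,0,0]
    - [1,1,0,0]
    - [1,1,0,0]
    - [1,1,0,0]
    - [1,1,0,0]
    - [1,1,0,0]
    - [1,1,0,0]
    - [1,1,0,0]
    - [1,1,0,0]

```text
time_s: 2.4
tcp_pos: [0.3245, 0.3388, 0.405]
ee_rot: [[0.949, -0.316, 0.0], [-0.316, -0.949, 0.0], [0.0, -0.001, -1.0]]
wrist_force: [-0.3, 0.5, 0.4]
gripper_width: 1.001
gripper_force: 0.0
```

Emit:
jog_arm:
  increments:
    - [1,1,0,0]
    - [1,1,0,0]
    - [1,1,0,0]
    - [1,1,0,0]
    - [1,1,0,0]
    - [1,1,0,0]
    - [1,1,0,0]
    - [1,1,0,0]
    - [1,1,0,0]
    - [1,1,0,0]

```text
time_s: 3.4
tcp_pos: [0.4509, 0.0858, 0.405]
ee_rot: [[0.949, -0.316, 0.001], [-0.316, -0.949, 0.0], [0.001, -0.0, -1.0]]
wrist_force: [-0.6, 0.1, -0.2]
gripper_width: 1.0
gripper_force: 0.0
```

Emit:
jog_arm:
  increments:
    - [1,1,0,0]
    - [1,1,0,0]
    - [1,1,0,0]
    - [0.9,1,0,0]
    - [0,1,0,0]
    - [0,1,0,0]
    - [0,1,0,0]
    - [0,1,0,0]
    - [0,1,0,0]
    - [0,1,0,0]

```text
time_s: 4.4
tcp_pos: [0.461, -0.1282, 0.4049]
ee_rot: [[0.949, -0.316, 0.0], [-0.316, -0.949, 0.0], [0.0, -0.0, -1.0]]
wrist_force: [0.7, 0.5, -0.1]
gripper_width: 1.003
gripper_force: 0.0
```

Emit:
jog_arm:
  increments:
    - [0,1,0.5,1]
    - [0.3,0.95,0.5,1]
    - [0.3,0.9,0.5,1]
    - [0.5,0.9,0.5,1]
    - [0.5,0.8,0.5,1]
    - [0.6,0.8,0.5,1]
    - [0.6,0.7,0.5,1]
    - [0.7,0.7,0.5,1]
    - [0.8,0.6,0.5,1]
    - [0.8,0.5,0.5,1]

```text
time_s: 5.4
tcp_pos: [0.4409, -0.3221, 0.3045]
ee_rot: [[0.431, -0.902, 0.0], [-0.902, -0.431, -0.0], [0.0, -0.0, -1.0]]
wrist_force: [-0.4, -1.2, 0.5]
gripper_width: 0.998
gripper_force: 0.0
```

```bash
python3 - <<'E'
from h import *
need(.3885,-.3425,.305,-119)
E
```

```text
t 5.4 tcp [ 0.4409 -0.3221  0.3045] psi -64.47 F [-0.4 -1.2  0.5] w 86.8
units xyz [-0.21  2.8  -0.03] turn 11.9
```

Emit:
jog_arm:
  increments:
    - [-0.2,0.9,0,0]
    - [0,0.9,0,0]
    - [0,1,0,0]
    - [0,0,0,1]
    - [0,0,0,1]
    - [0,0,0,1]
    - [0,0,0,1]
    - [0,0,0,1]
    - [0,0,0,1]
    - [0,0,0,1]
  grip: 60

```text
time_s: 6.4
tcp_pos: [0.3878, -0.3416, 0.3057]
ee_rot: [[-0.113, -0.994, 0.001], [-0.994, 0.113, -0.0], [0.0, -0.001, -1.0]]
wrist_force: [0.2, 0.2, 0.5]
gripper_width: 0.683
gripper_force: 0.0
```

Emit:
jog_arm:
  increments:
    - [0,0,0,1]
    - [0,0,0,1]
    - [0,0,0,1]
    - [0,0,0,1]
    - [0,0,0,0.9]
    - [0,0,0,0]

```text
time_s: 7.0
tcp_pos: [0.3879, -0.3416, 0.3056]
ee_rot: [[-0.481, -0.877, 0.001], [-0.877, 0.481, -0.0], [-0.0, -0.001, -1.0]]
wrist_force: [-0.2, -0.3, -0.4]
gripper_width: 0.688
gripper_force: 0.0
```

```bash
python3 - <<'E'
from h import *
need(.3885,-.3425,.273,-119)
im=eyes.capture("top"); crop(im,360,225,100,90,6,"pics/c2.png")
for n in("lid_knob",):
  for c in("top","side"):
    if c=="side": s=eyes.capture("side"); crop(s,330,150,110,100,5,"pics/c3.png")
    print([(np.round(d["centre"],3).tolist(),round(d["conf"],2)) for d in eyes.spot_in(c,n)])
E
```

```text
t 7.0 tcp [ 0.3879 -0.3416  0.3056] psi -118.76 F [-0.2 -0.3 -0.4] w 59.9
units xyz [ 0.02 -0.05  1.63] turn 0.05
[([0.603, -0.383, 0.056], 0.89), ([0.386, -0.314, 0.085], 0.87)]
[([0.39, -0.328, 0.082], 0.74), ([0.601, -0.378, 0.056], 0.45)]
```

View pics/c3.png

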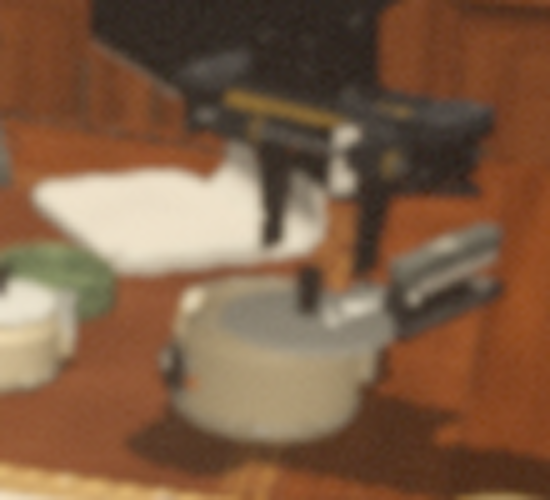

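The side crop shows the open fingers at (270,240) and (370,250) either side of the knob (308,290). Descending and gripping.

Emit:
jog_arm:
  increments:
    - [0,0,0.6,0]
    - [0,0,0.6,0]
    - [0,0,0.4,0]

```text
time_s: 7.5
tcp_pos: [0.3883, -0.3417, 0.2709]
ee_rot: [[-0.482, -0.876, -0.002], [-0.876, 0.482, 0.001], [-0.0, 0.003, -1.0]]
wrist_force: [-0.5, 0.5, -1.2]
gripper_width: 0.691
gripper_force: 0.0
```

Emit:
jog_arm:
  increments:
    - [0,0,0,0]
    - [0,0,0,0]
    - [0,0,0,0]
    - [0,0,0,0]
    - [0,0,0,0]
    - [0,0,0,0]
  grip: 0

```text
time_s: 8.1
tcp_pos: [0.389, -0.342, 0.2731]
ee_rot: [[-0.482, -0.876, 0.001], [-0.876, 0.482, -0.001], [-0.0, -0.001, -1.0]]
wrist_force: [1.9, 0.3, -0.8]
gripper_width: 0.225
gripper_force: 0.6
```

Emit:
jog_arm:
  increments:
    - [0,0,0,0]
    - [0.01,0.14,0,-0.5]
    - [0.01,0.27,0,-1]
    - [0.01,0.27,0,-1]
    - [0.01,0.27,0,-1]
    - [0.01,0.27,0,-1]
    - [0.01,0.27,0,-1]
    - [0.01,0.27,0,-1]
    - [0.01,0.27,0,-1]
    - [0.01,0.27,0,-1]

```text
time_s: 9.1
tcp_pos: [0.3445, -0.3345, 0.2731]
ee_rot: [[0.18, -0.984, 0.002], [-0.984, -0.18, -0.001], [0.001, -0.002, -1.0]]
wrist_force: [2.5, 1.2, 0.5]
gripper_width: 0.186
gripper_force: 30.0
```

```bash
python3 - <<'E'
from h import *
q=sense();R=q["ee_rot"];psi=np.arctan2(R[1,0],R[0,0]);a=psi+np.pi;h=np.array([.3562,-.4012])
d=q["tcp_pos"][:2]-h;print("lid dir",np.degrees(np.arctan2(d[1],d[0])),"psi-based",np.degrees(a),np.linalg.norm(d));need(.3562+.068*np.cos(a),-.4012+.068*np.sin(a),.273); print(q["gripper_force"])
E
```

```text
lid dir 99.94026212845256 psi-based 100.36470204230953 0.06776093110327812
t 9.1 tcp [ 0.3445 -0.3345  0.2731] psi -79.64 F [2.5 1.2 0.5] w 16.1
units xyz [-0.01  0.03  0.  ] turn None
29.982515670035355
```

Emit:
jog_arm:
  increments:
    - [0.01,0.27,0,-1]
    - [0.01,0.27,0,-1]
    - [0.01,0.27,0,-1]
    - [0.01,0.27,0,-1]
    - [0.01,0.27,0,-1]
    - [0.01,0.27,0,-1]
    - [0.01,0.27,0,-1]
    - [0.01,0.27,0,-1]
    - [0.01,0.27,0,-1]
    - [0.01,0.27,0,-1]

```text
time_s: 10.1
tcp_pos: [0.3005, -0.3632, 0.2731]
ee_rot: [[0.831, -0.556, 0.002], [-0.556, -0.831, -0.001], [0.002, -0.001, -1.0]]
wrist_force: [2.2, 2.4, 0.2]
gripper_width: 0.188
gripper_force: 30.0
```

Emit:
jog_arm:
  increments:
    - [0.01,0.27,0,-1]
    - [0,0.14,0,-0.5]
    - [0,0,0,0]

```text
time_s: 10.4
tcp_pos: [0.2963, -0.3704, 0.2731]
ee_rot: [[0.89, -0.456, 0.002], [-0.456, -0.89, -0.001], [0.002, 0.0, -1.0]]
wrist_force: [2.8, 0.6, 0.0]
gripper_width: 0.186
gripper_force: 30.0
```

Emit:
jog_arm:
  increments:
    - [0,0,0,0]
    - [0,0,0,0]
    - [0,0,0,0]
    - [0,0,-0.6,0]
    - [0,0,-1,0]
    - [0,0,-1,0]
    - [0,0,-1,0]
    - [0,0,-1,0]
  grip: 60

```text
time_s: 11.2
tcp_pos: [0.2954, -0.37, 0.3654]
ee_rot: [[0.89, -0.457, -0.001], [-0.457, -0.89, 0.001], [-0.001, -0.0, -1.0]]
wrist_force: [-0.9, 0.1, -0.4]
gripper_width: 0.686
gripper_force: 0.0
```

```bash
python3 - <<'E'
from h import *
need(.5235,.0578,.25,-18.4)
E
```

```text
t 11.2 tcp [ 0.2954 -0.37    0.3654] psi -27.18 F [-0.9  0.1 -0.4] w 59.7
units xyz [  0.38 -24.24   5.77] turn -1.92
```

Emit:
jog_arm:
  increments:
    - [0,-0.6,0,0]
    - [0,-1,0,0]
    - [0,-1,0,0]
    - [0,-1,0,0]
    - [0,-1,0,0]
    - [0,-1,0,0]
    - [0,-1,0,0]
    - [0,-1,0,0]
    - [0,-1,0,0]
    - [0,-1,0,0]

```text
time_s: 12.2
tcp_pos: [0.3831, -0.198, 0.3636]
ee_rot: [[0.89, -0.457, -0.002], [-0.457, -0.89, 0.001], [-0.002, 0.0, -1.0]]
wrist_force: [0.3, 0.4, -0.1]
gripper_width: 0.689
gripper_force: 0.0
```

Emit:
jog_arm:
  increments:
    - [0,-1,0,0]
    - [0,-1,0,0]
    - [0,-1,0,0]
    - [0,-1,0.5,0]
    - [0,-1,0.5,0]
    - [0,-1,0.5,0]
    - [0,-1,0.5,0]
    - [0,-1,0.5,0]
    - [0,-1,0.5,0]
    - [0,-1,0.5,0]

```text
time_s: 13.2
tcp_pos: [0.4741, -0.0202, 0.2933]
ee_rot: [[0.89, -0.456, -0.002], [-0.456, -0.89, -0.0], [-0.002, 0.001, -1.0]]
wrist_force: [-0.5, -0.3, -0.5]
gripper_width: 0.688
gripper_force: 0.0
```

Emit:
jog_arm:
  increments:
    - [0,-1,0.5,0]
    - [0.2,-1,0.5,0]
    - [0.2,-1,0,0]
    - [0,-0.6,0,0]
    - [0,0,0,-1]
    - [0,0,0,-0.9]
    - [0,0,0,0]

```text
time_s: 13.9
tcp_pos: [0.514, 0.0393, 0.2743]
ee_rot: [[0.949, -0.316, -0.001], [-0.316, -0.949, -0.0], [-0.001, 0.001, -1.0]]
wrist_force: [-0.0, -1.1, 0.4]
gripper_width: 0.686
gripper_force: 0.0
```

```bash
python3 - <<'E'
from h import *
need(.5235,.0578,.208,-18.4)
im=eyes.capture("top"); si=eyes.capture("side")
rs=lambda a:cv2.resize(a,None,fx=4,fy=4,interpolation=2)
cv2.imwrite("pics/c4.png",np.vstack([np.hstack([rs(im[235:315,370:460]),rs(im[210:290,220:310])]),np.hstack([rs(si[180:240,345:435]),rs(si[230:290,290:380])])]))
E
```

```text
t 13.9 tcp [0.514  0.0393 0.2743] psi -18.45 F [-0.  -1.1  0.4] w 59.6
units xyz [ 0.16 -1.03  3.31] turn -0.01
```

View pics/c4.png

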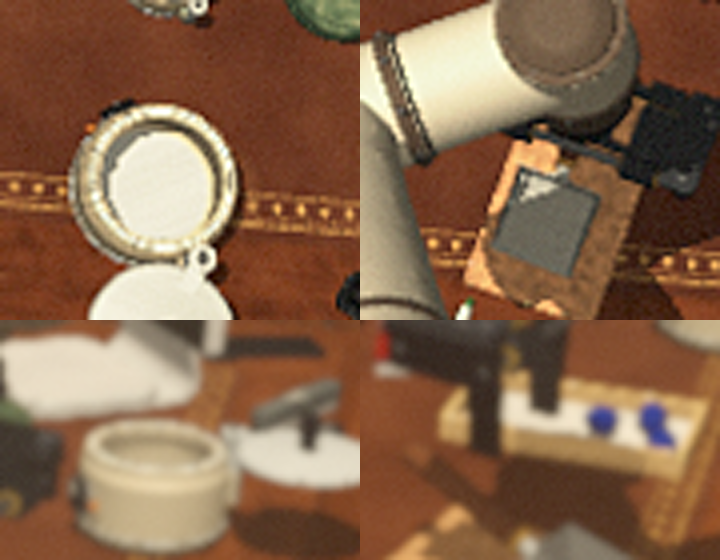

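Lid is clear of the pot (crop centre ≈(160,181)); scoop undisturbed under the gripper.

Emit:
jog_arm:
  increments:
    - [0.16,-1,0,0]
    - [0,0,0.6,0]
    - [0,0,0.8,0]
    - [0,0,0.8,0]
    - [0,0,0.7,0]
    - [0,0,0.4,0]
    - [0,0,0,0]

```text
time_s: 14.7
tcp_pos: [0.5236, 0.057, 0.2073]
ee_rot: [[0.949, -0.317, -0.003], [-0.317, -0.949, -0.001], [-0.002, 0.002, -1.0]]
wrist_force: [-0.4, -0.3, 0.1]
gripper_width: 0.688
gripper_force: 0.0
```

Emit:
jog_arm:
  increments:
    - [0,0,0,0]
    - [0,0,0,0]
    - [0,0,0,0]
    - [0,0,0,0]
    - [0,0,0,0]
    - [0,0,0,0]
    - [0,0,0,0]
    - [0,0,0,0]
  grip: 0

```text
time_s: 15.5
tcp_pos: [0.5243, 0.0571, 0.209]
ee_rot: [[0.949, -0.316, 0.001], [-0.316, -0.949, 0.0], [0.001, -0.001, -1.0]]
wrist_force: [1.0, 0.4, 0.1]
gripper_width: 0.195
gripper_force: 29.5
```

```bash
python3 - <<'E'
from h import *
need(.5235,.0578,.208,-18.4)
print("melter",plane("top",[(410,280.3),(390,280.3),(430,280.3),(410,260.8),(410,299.5)],.075), "hinge",plane("top",(370+201/4,235+261/4),.086))
E
```

```text
t 15.5 tcp [0.5243 0.0571 0.209 ] psi -18.43 F [1.  0.4 0.1] w 16.9
units xyz [-0.05 -0.02  0.05] turn -0.01
melter [[ 0.41470685 -0.37152673]
 [ 0.41228221 -0.30958557]
 [ 0.41714688 -0.43332951]
 [ 0.47607625 -0.37155939]
 [ 0.35525213 -0.3714558 ]] hinge [[ 0.35312313 -0.40082196]]
```

Emit:
jog_arm:
  increments:
    - [0,0,-0.4,0]
    - [0,0,-0.8,0]
    - [0,0,-0.8,0]
    - [0,0,-1,0]
    - [0,-0.5,0,0]
    - [-0.4,-1,0,0]
    - [-0.4,-1,0,0]
    - [-0.4,-1,0,0]
    - [-0.4,-1,0,0]
    - [-0.4,-1,0,0]

```text
time_s: 16.5
tcp_pos: [0.5203, 0.1752, 0.2676]
ee_rot: [[0.949, -0.316, -0.002], [-0.316, -0.949, -0.001], [-0.002, 0.002, -1.0]]
wrist_force: [-0.6, 0.5, -2.6]
gripper_width: 0.192
gripper_force: 29.7
```

Emit:
jog_arm:
  increments:
    - [-0.4,-1,0,0]
    - [-0.4,-1,0,0]
    - [-0.3,-1,0,0]
    - [-0.3,-1,0,0]
    - [-0.3,-1,0,0]
    - [-0.2,-1,0,0]
    - [-0.2,-1,0,0]
    - [0,-0.8,0,0]
    - [0,0,0,-0.5]
    - [0,0,0,-1]

```text
time_s: 17.5
tcp_pos: [0.5303, 0.3367, 0.2681]
ee_rot: [[0.98, -0.197, -0.001], [-0.197, -0.98, -0.0], [-0.0, 0.0, -1.0]]
wrist_force: [1.3, 0.1, -1.8]
gripper_width: 0.194
gripper_force: 29.7
```

Emit:
jog_arm:
  increments:
    - [0,0,0,-1]
    - [0,0,0,-1]
    - [0,0,0,-1]
    - [0,0,0,-1]
    - [0,0,0,-1]
    - [0,0,0,-0.4]
    - [0,0,0,0]

```text
time_s: 18.2
tcp_pos: [0.5303, 0.336, 0.2684]
ee_rot: [[0.974, 0.228, -0.0], [0.228, -0.974, -0.0], [-0.0, 0.0, -1.0]]
wrist_force: [-0.1, -0.2, -2.2]
gripper_width: 0.194
gripper_force: 29.7
```

```bash
python3 - <<'E'
from h import *
need(.537,.3333,.25,13.2)
im=eyes.capture("top"); si=eyes.capture("side")
rs=lambda a:cv2.resize(a,None,fx=4,fy=4,interpolation=2)
cv2.imwrite("pics/c5.png",np.hstack([rs(im[215:315,160:250]),rs(si[280:380,260:370])]))
E
```

```text
t 18.2 tcp [0.5303 0.336  0.2684] psi 13.18 F [-0.1 -0.2 -2.2] w 16.9
units xyz [0.3  0.21 0.92] turn -0.0
```

View pics/c5.png

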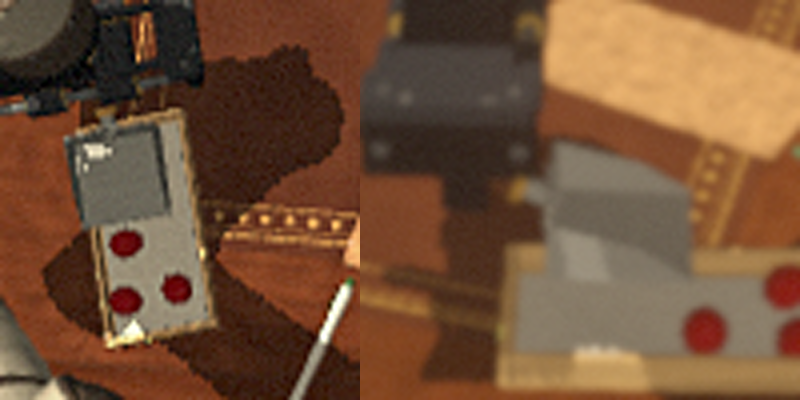

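```bash
cat >> h.py <<'E'
NAMES=["BL","BR","FL","FR","bl","br"]
MOD=np.array([[35,35,30],[35,-35,30],[-35,35,2],[-35,-35,2],[35,35,0],[35,-35,0],[-9,35,19],[-9,-35,19]])/1000
def scoop_pts(pitch,gx=75.,M=MOD,dz=0):  # pitch>0: lip down, about the grip point
    q=sense();R=q["ee_rot"];g=q["tcp_pos"]+R[:,2]*.164
    psi=np.arctan2(R[1,0],R[0,0]); a=np.radians(pitch)
    P=M-np.array([gx,0,40+(gx-75)*.466+dz])/1000
    # lip at -x goes down for pitch>0
    X=np.c_[P[:,0]*np.cos(a)-P[:,2]*np.sin(a),P[:,1],P[:,0]*np.sin(a)+P[:,2]*np.cos(a)]
    c,s=np.cos(psi),np.sin(psi)
    return np.c_[c*X[:,0]-s*X[:,1],s*X[:,0]+c*X[:,1],X[:,2]]+g
E
python3 - <<'E'
from h import *
for p in(0,10,20):
    X=scoop_pts(p); print(p,"side",((proj("side",X)-[260,280])*4+[360,0]).round().astype(int).tolist(),"\n   top",((proj("top",X)-[160,215])*4).round().astype(int).tolist(), X[[2,4],2].round(3))
E
```

```text
0 side [[545, 223], [550, 137], [693, 274], [688, 186], [545, 275], [550, 186], [639, 244], [637, 157]] 
   top [[62, 135], [151, 118], [83, 228], [172, 211], [71, 142], [160, 125], [73, 192], [163, 175]] [0.066 0.064]
10 side [[540, 235], [545, 148], [674, 305], [670, 215], [529, 285], [535, 196], [628, 268], [627, 180]] 
   top [[64, 134], [153, 117], [87, 221], [175, 204], [72, 134], [160, 118], [77, 189], [165, 172]] [0.048 0.058]
20 side [[532, 246], [538, 158], [649, 332], [647, 241], [511, 293], [518, 204], [612, 290], [612, 201]] 
   top [[65, 131], [154, 114], [91, 210], [177, 194], [72, 125], [160, 109], [80, 183], [168, 166]] [0.031 0.053]
```

```bash
python3 - <<'E'
from h import *
w=plane("top",np.array([(183,108),(215,324),(107,346)])/4+[160,215],.02); print(w)
u=w[0]-w[1]; print(np.linalg.norm(u),np.degrees(np.arctan2(u[1],u[0])),np.linalg.norm(w[1]-w[2]),"centre",(w[0]+w[2])/2)
n=plane("top",np.array([(126,243),(177,289),(125,300)])/4+[160,215],.018)
a=np.radians(13.2);R=np.array([[np.cos(a),-np.sin(a)],[np.sin(a),np.cos(a)]]); print("nuggets in tray",(n-[.425,.307])@R, "corners",(w-[.425,.307])@R)
need(.5409,.3342,.25,13.2)
E
```

```text
[[0.52266768 0.28479351]
 [0.34826285 0.24491777]
 [0.32784868 0.32905891]]
0.17890534311551654 12.878679510811132 0.08658215997548788 centre [0.42525818 0.30692621]
nuggets in tray [[-0.01044109  0.01767345]
 [-0.05505762 -0.01700222]
 [-0.05575303  0.02494574]] corners [[ 0.09001632 -0.04392227]
 [-0.08888621 -0.04291895]
 [-0.08954731  0.04366068]]
t 18.3 tcp [0.5303 0.3358 0.2685] psi 13.15 F [ 0.7  0.7 -1.2] w 17.1
units xyz [0.5  0.2  0.92] turn -0.01
```

Emit:
jog_arm:
  increments:
    - [0.5,0.2,0,0]
    - [0,0,0.6,0]
    - [0,0,0.8,0]
    - [0,0,0.7,0]
    - [0,0,0.4,0]
    - [0,0,0.3,0]
    - [0,0,0,0]

```text
time_s: 19.0
tcp_pos: [0.5409, 0.3336, 0.2118]
ee_rot: [[0.974, 0.228, -0.001], [0.228, -0.974, -0.001], [-0.001, 0.001, -1.0]]
wrist_force: [-0.3, 0.1, -1.6]
gripper_width: 0.193
gripper_force: 29.7
```

```bash
python3 - <<'E'
from h import *
need(.5409,.3342,.210,13.2)
im=eyes.capture("top"); si=eyes.capture("side")
rs=lambda a:cv2.resize(a,None,fx=4,fy=4,interpolation=2)
cv2.imwrite("pics/c6.png",np.hstack([rs(im[215:315,160:250]),rs(si[280:380,260:370])]))
E
```

```text
t 19.0 tcp [0.5409 0.3336 0.2118] psi 13.18 F [-0.3  0.1 -1.6] w 16.8
units xyz [ 0.01 -0.03  0.09] turn -0.0
```

View pics/c6.png

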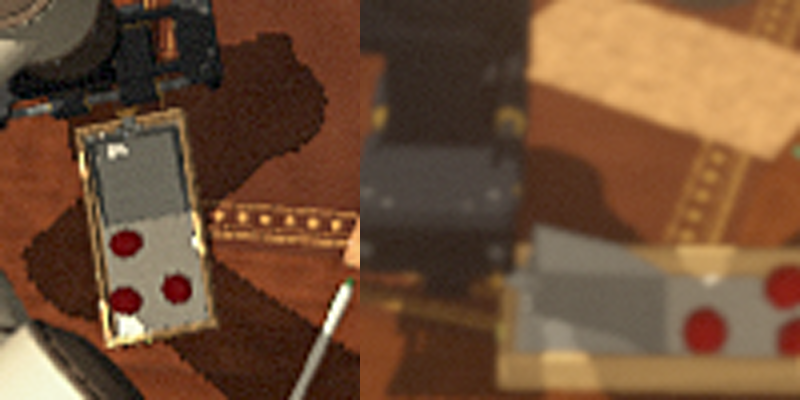

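Bowl sits in the empty half between the walls, nuggets ahead of the lip. Pressing lightly down and pushing.

Emit:
jog_arm:
  increments:
    - [0,0,0.1,0]
    - [0,0,0.03,0]
    - [-0.2,0,0,0]
    - [-0.4,0,0,0]
    - [-0.4,0,0,0]
    - [-0.4,0,0,0]
    - [-0.4,0,0,0]
    - [-0.4,0,0,0]
    - [-0.4,0,0,0]
    - [-0.4,0,0,0]

```text
time_s: 20.1
tcp_pos: [0.4819, 0.3199, 0.2103]
ee_rot: [[0.974, 0.228, 0.0], [0.228, -0.974, 0.0], [0.0, -0.0, -1.0]]
wrist_force: [0.7, 0.7, 0.3]
gripper_width: 0.192
gripper_force: 29.7
```

Emit:
jog_arm:
  increments:
    - [-0.3,0,0,0]
    - [-0.3,0,0,0]
    - [-0.2,0,0,0]
    - [-0.2,0,0,0]
    - [-0.2,0,0,0]
    - [-0.1,0,0,0]
    - [-0.1,0,0,0]
    - [-0.1,0,0,0]

```text
time_s: 20.9
tcp_pos: [0.4535, 0.3134, 0.2106]
ee_rot: [[0.974, 0.228, 0.001], [0.228, -0.974, 0.001], [0.001, -0.001, -1.0]]
wrist_force: [1.6, 1.0, 0.6]
gripper_width: 0.19
gripper_force: 30.0
```

```bash
python3 - <<'E'
from h import *
a=np.radians(13.1)
need(.425+.025*np.cos(a),.307+.025*np.sin(a),.210,13.2)
im=eyes.capture("top"); si=eyes.capture("side")
rs=lambda a:cv2.resize(a,None,fx=4,fy=4,interpolation=2)
cv2.imwrite("pics/c7.png",np.hstack([rs(im[225:315,160:250]),rs(si[300:390,290:400])]))
E
```

```text
t 20.9 tcp [0.4535 0.3134 0.2106] psi 13.16 F [1.6 1.  0.6] w 16.6
units xyz [-0.21 -0.01  0.03] turn -0.01
```

View pics/c7.png

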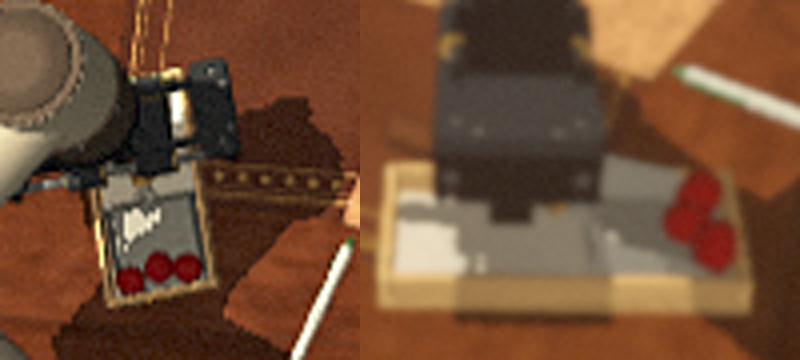

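Emit:
jog_arm:
  increments:
    - [-0.1,0,0,0]
    - [-0.08,0,0,0]
    - [0,0,0,0]
    - [0,0,-0.1,0]
    - [0,0,-0.2,0]
    - [0,0,-0.3,0]
    - [0,0,-0.3,0]
    - [0,0,-0.3,0]
    - [0,0,-0.3,0]
    - [0,0,-0.1,0]

```text
time_s: 22.0
tcp_pos: [0.4496, 0.3122, 0.2429]
ee_rot: [[0.974, 0.228, -0.0], [0.228, -0.974, 0.0], [-0.0, -0.0, -1.0]]
wrist_force: [0.8, 0.3, -2.3]
gripper_width: 0.193
gripper_force: 30.0
```

```bash
python3 - <<'E'
from h import *
need(.4,.3,.25,13.2)
im=eyes.capture("top"); si=eyes.capture("side")
rs=lambda a:cv2.resize(a,None,fx=4,fy=4,interpolation=2)
cv2.imwrite("pics/c8.png",np.hstack([rs(im[225:315,160:250]),rs(si[290:380,290:400])]))
E
```

```text
t 22.0 tcp [0.4496 0.3122 0.2429] psi 13.18 F [ 0.8  0.3 -2.3] w 16.8
units xyz [-2.55  0.03 -0.36] turn -0.0
```

View pics/c8.png

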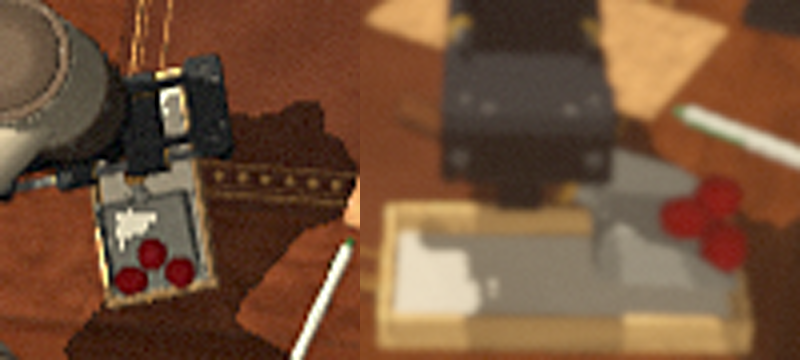

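All three lie in the bowl, two near the lip. A brisk start forward will slide them to the back.

Emit:
jog_arm:
  increments:
    - [-1,0,0,0]
    - [-1,0,0,0]
    - [-0.85,0,-0.1,0]
    - [-0.7,0,-0.2,0]
    - [-0.55,0,-0.3,0]
    - [-0.4,0,-0.4,0]
    - [-0.25,0,-0.4,0]
    - [-0.1,0,-0.4,0]
    - [0,0,-0.3,0]
    - [0,0,-0.2,0]

```text
time_s: 23.1
tcp_pos: [0.3557, 0.2905, 0.2891]
ee_rot: [[0.974, 0.228, 0.001], [0.228, -0.974, 0.001], [0.001, -0.001, -1.0]]
wrist_force: [-0.4, -0.4, -1.6]
gripper_width: 0.194
gripper_force: 30.0
```

```bash
python3 - <<'E'
from h import *
need(.4,.3,.25,13.2)
im=eyes.capture("top"); g=cv2.cvtColor(im,cv2.COLOR_BGR2HSV); m=((g[...,0]<8)|(g[...,0]>172))&(g[...,1]>190)&(g[...,2]>90)
m[:,:150]=0;m[:,260:]=0;m[:240]=0
n,l,s,ce=cv2.connectedComponentsWithStats(m.astype(np.uint8)); print([(a,b.round(1)) for a,b in zip(s[1:,4],ce[1:]) if a>8])
print(proj("top",scoop_pts(0)).round(1))
E
```

```text
t 23.1 tcp [0.3557 0.2905 0.2891] psi 13.18 F [-0.4 -0.4 -1.6] w 16.9
units xyz [2.26 0.04 1.96] turn -0.0
[(np.int32(30), array([198.6, 317.6])), (np.int32(33), array([205.6, 322.1])), (np.int32(40), array([193.2, 325. ]))]
[[183.1 305.1]
 [206.3 300.5]
 [188.5 328.7]
 [211.6 324.2]
 [185.5 305.9]
 [208.3 301.4]
 [186.  319.9]
 [209.2 315.3]]
```

Emit:
jog_arm:
  increments:
    - [0,0.15,0,0]
    - [0,0.3,0,0]
    - [0,0.45,-0.05,0]
    - [0,0.6,-0.05,0]
    - [0,0.75,-0.05,0]
    - [-0.03,0.9,-0.05,0]
    - [-0.03,1,-0.05,0]
    - [-0.03,1,-0.05,0]
    - [-0.03,1,-0.05,0]
    - [-0.03,1,-0.05,0]

```text
time_s: 24.15
tcp_pos: [0.385, 0.1484, 0.2962]
ee_rot: [[0.974, 0.228, -0.0], [0.228, -0.974, -0.0], [-0.0, 0.0, -1.0]]
wrist_force: [0.6, -0.8, -1.3]
gripper_width: 0.193
gripper_force: 30.0
```

Emit:
jog_arm:
  increments:
    - [-0.03,1,-0.05,0]
    - [-0.03,1,-0.05,0]
    - [-0.03,1,-0.05,0]
    - [-0.03,1,-0.05,0]
    - [-0.03,1,-0.05,0]
    - [-0.03,1,-0.05,0]
    - [-0.03,1,-0.05,0]
    - [-0.03,1,-0.05,0]
    - [-0.03,1,-0.05,0]
    - [-0.03,1,-0.05,0]

```text
time_s: 25.15
tcp_pos: [0.4243, -0.0476, 0.3063]
ee_rot: [[0.974, 0.227, -0.0], [0.227, -0.974, 0.0], [-0.0, -0.0, -1.0]]
wrist_force: [-0.3, -0.5, -2.4]
gripper_width: 0.196
gripper_force: 30.0
```

Emit:
jog_arm:
  increments:
    - [-0.03,1,-0.05,0]
    - [-0.03,1,-0.05,0]
    - [-0.03,1,-0.05,0]
    - [-0.03,1,-0.05,0]
    - [-0.03,1,-0.05,0]
    - [-0.03,1,0,0]
    - [0,1,0,0]
    - [0,1,0,0]
    - [0,1,0,0]
    - [0,1,0,0]

```text
time_s: 26.15
tcp_pos: [0.4661, -0.243, 0.311]
ee_rot: [[0.974, 0.227, -0.001], [0.227, -0.974, 0.0], [-0.0, -0.0, -1.0]]
wrist_force: [0.2, 0.2, -1.6]
gripper_width: 0.189
gripper_force: 30.0
```

Emit:
jog_arm:
  increments:
    - [0,1,0,0]
    - [0,1,0,0]
    - [0,1,0,0]
    - [0,0.9,0,0]
    - [0,0.75,0,0]
    - [0,0.55,0,0]
    - [0,0.35,0,0]
    - [0,0.15,0,0]
    - [0,0,0,0]

```text
time_s: 27.05
tcp_pos: [0.4929, -0.3524, 0.311]
ee_rot: [[0.974, 0.228, -0.0], [0.228, -0.974, 0.0], [-0.0, -0.0, -1.0]]
wrist_force: [-0.0, 0.6, -1.7]
gripper_width: 0.193
gripper_force: 30.0
```

```bash
python3 - <<'E'
from h import *
need(.4937,-.3533,.314,13.2)
im=eyes.capture("top"); si=eyes.capture("side")
rs=lambda a:cv2.resize(a,None,fx=4,fy=4,interpolation=2)
cv2.imwrite("pics/c9.png",np.hstack([rs(im[225:315,360:460]),rs(si[160:250,335:435])]))
print(((proj("top",scoop_pts(0))-[360,225])*4).round(),((proj("side",scoop_pts(0))-[335,160])*4+[400,0]).round(), sense()["moment"])
E
```

```text
t 27.05 tcp [ 0.4929 -0.3524  0.311 ] psi 13.18 F [-0.   0.6 -1.7] w 16.8
units xyz [ 0.03  0.05 -0.15] turn -0.0
[[154. 167.]
 [245. 149.]
 [170. 262.]
 [260. 245.]
 [149. 173.]
 [238. 156.]
 [165. 226.]
 [256. 208.]] [[558. 149.]
 [549. 120.]
 [643. 183.]
 [631. 154.]
 [556. 184.]
 [547. 155.]
 [612. 163.]
 [601. 134.]] [ 0.05521414 -0.14978259 -0.03322521]
```

View pics/c9.png

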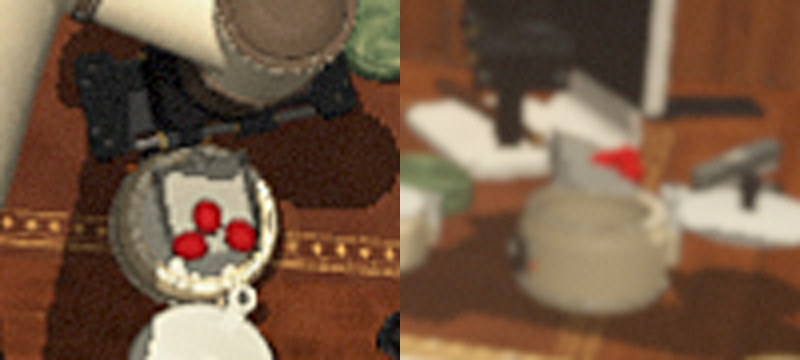

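All three nuggets ride in the bowl, now above the pot mouth at (200,225) in the crop. I'll ease the grip so that the scoop's front-heavy bowl tips lip-down.

Emit:
jog_arm:
  increments:
    - [0,0,-0.1,0]
    - [0,0,0,0]
  grip: 16

```text
time_s: 27.35
tcp_pos: [0.4931, -0.352, 0.3137]
ee_rot: [[0.973, 0.229, 0.001], [0.229, -0.973, -0.0], [0.001, 0.0, -1.0]]
wrist_force: [-0.4, 0.5, -2.5]
gripper_width: 0.191
gripper_force: 29.9
```

Emit:
jog_arm:
  increments:
    - [0,0,0,0]
    - [0,0,0,0]
  grip: 16.6

```text
time_s: 27.55
tcp_pos: [0.493, -0.3522, 0.3133]
ee_rot: [[0.974, 0.228, 0.0], [0.228, -0.974, 0.0], [0.0, -0.0, -1.0]]
wrist_force: [-0.5, -0.4, -1.3]
gripper_width: 0.194
gripper_force: 11.9
```

Emit:
jog_arm:
  increments:
    - [0,0,0,0]
  grip: 16.75

```text
time_s: 27.65
tcp_pos: [0.4929, -0.3523, 0.3132]
ee_rot: [[0.974, 0.228, -0.0], [0.228, -0.974, 0.0], [-0.0, -0.0, -1.0]]
wrist_force: [0.0, 0.5, -1.6]
gripper_width: 0.199
gripper_force: 7.8
```

```bash
cat >> h.py <<'E'
def reds(c,box):
    im=eyes.capture(c); g=cv2.cvtColor(im,cv2.COLOR_BGR2HSV); m=((g[...,0]<8)|(g[...,0]>172))&(g[...,1]>190)&(g[...,2]>80)
    k=np.zeros_like(m); x0,y0,x1,y1=box; k[y0:y1,x0:x1]=1; m&=k
    n,l,s,ce=cv2.connectedComponentsWithStats(m.astype(np.uint8)); print(c,[(int(a),b.round(1).tolist()) for a,b in zip(s[1:,4],ce[1:]) if a>5]); return im
E
python3 - <<'E'
from h import *
q=sense(); print(q["gripper_force"],q["moment"])
reds("top",(385,250,440,310)); reds("side",(450-400//4-60,180,440,240))
E
```

```text
7.775639137253165 [-0.07458506 -0.02248768 -0.00120611]
top [(38, [409.9, 276.9]), (41, [418.1, 281.7]), (40, [405.6, 284.2])]
side [(29, [385.2, 210.3]), (90, [304.6, 234.8])]
```

Emit:
jog_arm:
  increments:
    - [0,0,0,0]
    - [0,0,0,0]

```text
time_s: 27.95
tcp_pos: [0.4929, -0.3524, 0.3132]
ee_rot: [[0.974, 0.228, -0.0], [0.228, -0.974, -0.0], [-0.0, 0.0, -1.0]]
wrist_force: [-0.6, 0.3, -0.8]
gripper_width: 0.192
gripper_force: 8.3
```

```bash
cat >> h.py <<'E'
def look(box=(365,225,460,320),sbox=(350,180,440,250)):
    q=sense(); print(round(q["time_s"],2),q["gripper_force"].round(1) if hasattr(q["gripper_force"],'round') else q["gripper_force"],round(q["gripper_width"]*87,1),q["tcp_pos"].round(4))
    reds("top",box); reds("side",sbox)
E
python3 - <<'E'
from h import *
look()
for p in (0,20,30,40):
  X=scoop_pts(p); print(p,"FL,FR,BL,BR side",proj("side",X[[2,3,0,1]]).round().tolist(),"top",proj("top",X[[2,3,0,1]]).round().tolist())
im=eyes.capture("side"); 
for d in eyes.outline_of("top","scoop")[:2]+eyes.outline_of("side","scoop")[:2]:
  ys,xs=np.nonzero(d["mask"]); print(d["conf"],xs.min(),xs.max(),ys.min(),ys.max(),len(xs))
E
```

```text
27.95 8.285845405080181 16.7 [ 0.4929 -0.3524  0.3132]
top [(65, [411.6, 288.3]), (17, [400.9, 288.6])]
side []
0 FL,FR,BL,BR side [[396.0, 205.0], [393.0, 198.0], [375.0, 196.0], [372.0, 189.0]] top [[403.0, 291.0], [425.0, 286.0], [399.0, 267.0], [422.0, 262.0]]
20 FL,FR,BL,BR side [[389.0, 215.0], [386.0, 208.0], [373.0, 200.0], [370.0, 193.0]] top [[399.0, 286.0], [422.0, 281.0], [398.0, 265.0], [420.0, 261.0]]
30 FL,FR,BL,BR side [[384.0, 219.0], [382.0, 212.0], [371.0, 202.0], [369.0, 195.0]] top [[398.0, 282.0], [420.0, 277.0], [397.0, 264.0], [420.0, 260.0]]
40 FL,FR,BL,BR side [[379.0, 223.0], [376.0, 215.0], [369.0, 203.0], [367.0, 196.0]] top [[396.0, 277.0], [418.0, 273.0], [397.0, 263.0], [419.0, 258.0]]
0.92 395 420 258 280 446
0.69 357 381 183 216 252
```

Emit:
jog_arm:
  increments:
    - [0,0,0,0]
    - [0,0,-0.5,0]
    - [0,0,-1,0]
    - [0.5,0,-1,0]
    - [1,0,-0.6,0]
    - [1,0,0,0]
    - [1,0,0,0]
    - [1,-0.5,0,0]
  grip: 10

```text
time_s: 29.0
tcp_pos: [0.5792, -0.3222, 0.3758]
ee_rot: [[0.974, 0.227, 0.001], [0.227, -0.974, -0.0], [0.001, 0.001, -1.0]]
wrist_force: [-0.3, -0.5, -0.8]
gripper_width: 0.192
gripper_force: 30.0
```

```bash
python3 - <<'E'
from h import *
look()
print(proj("top",[[.4147,-.3715,.015],[.4147,-.3715,.027]]))
a=np.linspace(0,6.28,9)[:-1]; print(proj("top",np.c_[.4147+.048*np.cos(a),-.3715+.048*np.sin(a),a*0+.015]).round().tolist())
d=eyes.outline_of("top","scoop")[0]["mask"];ys,xs=np.nonzero(d);print("scoop top",xs.min(),xs.max(),ys.min(),ys.max())
d=eyes.outline_of("side","scoop")
if d:
  ys,xs=np.nonzero(d[0]["mask"]);print("scoop side",d[0]["conf"],xs.min(),xs.max(),ys.min(),ys.max())
for p in (20,30,40,50):
  X=scoop_pts(p); print(p,"FL,FR,BL,BR side",proj("side",X[[2,3,0,1]]).round().tolist(),"top",proj("top",X[[2,3,0,1]]).round().tolist())
need(.5235,.0578,.33,-18.4)
E
```

```text
29.0 29.955403273925185 16.7 [ 0.5792 -0.3222  0.3758]
top [(35, [411.9, 283.4]), (23, [400.3, 287.5]), (35, [416.1, 289.9])]
side []
[[406.82967645 282.69018895]
 [407.44476631 282.22549845]]
[[407.0, 268.0], [396.0, 272.0], [392.0, 282.0], [396.0, 293.0], [407.0, 298.0], [417.0, 294.0], [422.0, 283.0], [417.0, 273.0]]
scoop top 388 414 225 248
scoop side 0.57 328 354 164 202
20 FL,FR,BL,BR side [[362.0, 198.0], [361.0, 191.0], [345.0, 182.0], [344.0, 176.0]] top [[392.0, 254.0], [415.0, 250.0], [390.0, 233.0], [414.0, 229.0]]
30 FL,FR,BL,BR side [[358.0, 202.0], [356.0, 195.0], [344.0, 184.0], [343.0, 177.0]] top [[391.0, 251.0], [413.0, 247.0], [390.0, 232.0], [413.0, 228.0]]
40 FL,FR,BL,BR side [[352.0, 205.0], [351.0, 198.0], [342.0, 185.0], [341.0, 179.0]] top [[389.0, 246.0], [411.0, 242.0], [389.0, 231.0], [412.0, 226.0]]
50 FL,FR,BL,BR side [[346.0, 208.0], [345.0, 200.0], [340.0, 186.0], [339.0, 180.0]] top [[387.0, 241.0], [409.0, 237.0], [389.0, 229.0], [412.0, 225.0]]
t 29.2 tcp [ 0.5787 -0.3212  0.3751] psi 13.26 F [-0.9 -0.3 -1.9] w 16.9
units xyz [  1.66 -19.08   2.26] turn 6.91
```

Emit:
jog_arm:
  increments:
    - [0,-0.6,0,0]
    - [0,-1,0,0]
    - [0,-1,0,0]
    - [0,-1,0,0]
    - [0,-1,0,0]
    - [0,-1,0,0]
    - [0,-1,0,0]
    - [0,-1,0,0]
    - [0,-1,0,0]
    - [0,-1,0,0]

```text
time_s: 30.2
tcp_pos: [0.5332, -0.1342, 0.3756]
ee_rot: [[0.974, 0.228, 0.0], [0.228, -0.974, 0.0], [0.0, -0.0, -1.0]]
wrist_force: [-0.3, 1.0, -1.0]
gripper_width: 0.193
gripper_force: 30.0
```

Emit:
jog_arm:
  increments:
    - [-0.1,-1,0,0]
    - [-0.1,-1,0,0]
    - [-0.1,-1,0.3,0]
    - [-0.1,-1,0.4,0]
    - [-0.1,-1,0.4,0]
    - [0,-1,0.4,0]
    - [0,-1,0.4,0]
    - [0,-1,0.4,0]
    - [0,-1,0.4,0]
    - [0,-1,0.3,0]

```text
time_s: 31.2
tcp_pos: [0.4778, 0.0577, 0.3152]
ee_rot: [[0.974, 0.228, 0.0], [0.228, -0.974, 0.0], [0.0, -0.0, -1.0]]
wrist_force: [0.1, 0.2, -0.9]
gripper_width: 0.191
gripper_force: 30.0
```

Emit:
jog_arm:
  increments:
    - [0,-0.7,0,0]
    - [0,0,0,0.9]
    - [0,0,0,1]
    - [0,0,0,1]
    - [0,0,0,1]
    - [0,0,0,1]
    - [0,0,0,1]
    - [0,0,0,1]
    - [0,0,0,0]

```text
time_s: 32.1
tcp_pos: [0.4756, 0.0708, 0.3158]
ee_rot: [[0.949, -0.316, 0.001], [-0.316, -0.949, 0.0], [0.001, -0.001, -1.0]]
wrist_force: [-0.9, 0.0, -0.9]
gripper_width: 0.189
gripper_force: 30.0
```

```bash
python3 - <<'E'
from h import *
need(.4769,.0729,.275,-18.4)
eyes.capture("side");eyes.capture("top")
for c in("top","side"):
  for d in eyes.outline_of(c,"scoop")[:2]:
    ys,xs=np.nonzero(d["mask"]);print(c,round(d["conf"],2),xs.min(),xs.max(),ys.min(),ys.max())
for p in (20,30,40,50):
  X=scoop_pts(p); print(p,"FL,FR,BL,BR side",proj("side",X[[2,3,0,1]]).round().tolist(),"top",proj("top",X[[2,3,0,1]]).round().tolist())
E
```

```text
t 32.1 tcp [0.4756 0.0708 0.3158] psi -18.45 F [-0.9  0.  -0.9] w 16.4
units xyz [ 0.03 -0.12  2.04] turn -0.01
top 0.93 251 275 257 280
side 0.75 341 372 244 291
20 FL,FR,BL,BR side [[367.0, 288.0], [380.0, 275.0], [347.0, 262.0], [360.0, 251.0]] top [[248.0, 278.0], [269.0, 286.0], [253.0, 259.0], [274.0, 267.0]]
30 FL,FR,BL,BR side [[361.0, 291.0], [374.0, 279.0], [345.0, 264.0], [359.0, 252.0]] top [[250.0, 275.0], [271.0, 283.0], [253.0, 258.0], [275.0, 266.0]]
40 FL,FR,BL,BR side [[355.0, 294.0], [368.0, 281.0], [343.0, 265.0], [357.0, 254.0]] top [[252.0, 271.0], [273.0, 278.0], [254.0, 257.0], [276.0, 264.0]]
50 FL,FR,BL,BR side [[348.0, 295.0], [361.0, 282.0], [340.0, 266.0], [354.0, 254.0]] top [[255.0, 266.0], [275.0, 273.0], [255.0, 255.0], [276.0, 263.0]]
```

Emit:
jog_arm:
  increments:
    - [0,-0.1,0.7,0]
    - [0,0,0.8,0]
    - [0,0,0.5,0]
    - [0,0,0.3,0]
    - [0,0,0.15,0]

```text
time_s: 32.8
tcp_pos: [0.4766, 0.0728, 0.2657]
ee_rot: [[0.949, -0.316, -0.001], [-0.316, -0.949, -0.0], [-0.0, 0.001, -1.0]]
wrist_force: [-0.0, -0.8, -1.6]
gripper_width: 0.191
gripper_force: 30.0
```

Emit:
jog_arm:
  increments:
    - [0,0,0,0]
    - [0.43,0,0.32,0]
    - [0.4,0,0.35,0]
    - [0.37,0,0.38,0]
  grip: 16.7

```text
time_s: 33.2
tcp_pos: [0.5004, 0.0651, 0.245]
ee_rot: [[0.949, -0.316, 0.001], [-0.316, -0.949, 0.0], [0.001, -0.001, -1.0]]
wrist_force: [-0.4, 0.0, 0.2]
gripper_width: 0.195
gripper_force: 9.0
```

```bash
cat >> h.py <<'E'
def sc():
  need(.5243,.0571,.209,-18.4); print("gf",sense()["gripper_force"]); eyes.capture("side");eyes.capture("top")
  for c in("top","side"):
    for d in eyes.outline_of(c,"scoop")[:2]:
      ys,xs=np.nonzero(d["mask"]);print(c,round(d["conf"],2),xs.min(),xs.max(),ys.min(),ys.max())
  for p in (0,10,20,30):
    X=scoop_pts(p); print(p,"FL,FR,BL,BR side",proj("side",X[[2,3,0,1]]).round().tolist(),"top",proj("top",X[[2,3,0,1]]).round().tolist())
E
python3 -c "
from h import *
sc()"
```

```text
t 33.2 tcp [0.5004 0.0651 0.245 ] psi -18.44 F [-0.4  0.   0.2] w 16.9
units xyz [1.26 0.   1.8 ] turn -0.01
gf 8.975018367636949
top 0.92 252 279 254 280
top 0.61 322 353 223 280
side 0.71 333 367 269 309
side 0.31 265 287 245 272
0 FL,FR,BL,BR side [[364.0, 301.0], [377.0, 288.0], [338.0, 282.0], [352.0, 270.0]] top [[249.0, 278.0], [270.0, 286.0], [256.0, 256.0], [277.0, 264.0]]
10 FL,FR,BL,BR side [[360.0, 306.0], [373.0, 293.0], [337.0, 284.0], [351.0, 272.0]] top [[251.0, 277.0], [271.0, 284.0], [257.0, 256.0], [278.0, 264.0]]
20 FL,FR,BL,BR side [[356.0, 311.0], [369.0, 298.0], [336.0, 286.0], [350.0, 274.0]] top [[253.0, 274.0], [273.0, 282.0], [258.0, 255.0], [278.0, 263.0]]
30 FL,FR,BL,BR side [[350.0, 314.0], [363.0, 301.0], [334.0, 287.0], [348.0, 275.0]] top [[255.0, 271.0], [275.0, 278.0], [258.0, 254.0], [279.0, 262.0]]
```

Emit:
jog_arm:
  increments:
    - [0.34,0,0.4,0]
    - [0.3,0,0.43,0]
    - [0.26,0,0.45,0]
    - [0.22,0,0.45,0]
    - [0.1,0,0.06,0]
    - [0,0,0,0]

```text
time_s: 34.0
tcp_pos: [0.5227, 0.0574, 0.2087]
ee_rot: [[0.949, -0.317, -0.001], [-0.317, -0.949, -0.0], [-0.001, 0.001, -1.0]]
wrist_force: [0.1, 0.4, -1.3]
gripper_width: 0.191
gripper_force: 8.9
```

```bash
python3 -c "
from h import *
sc()"
```

```text
t 34.0 tcp [0.5227 0.0574 0.2087] psi -18.45 F [ 0.1  0.4 -1.3] w 16.6
units xyz [ 0.08 -0.01 -0.01] turn -0.01
gf 8.873240657849237
top 0.61 255 280 251 279
top 0.43 180 195 248 301
side 0.87 325 366 277 309
0 FL,FR,BL,BR side [[354.0, 310.0], [367.0, 297.0], [329.0, 292.0], [343.0, 279.0]] top [[253.0, 273.0], [273.0, 280.0], [260.0, 251.0], [281.0, 259.0]]
10 FL,FR,BL,BR side [[350.0, 316.0], [364.0, 302.0], [328.0, 294.0], [342.0, 282.0]] top [[255.0, 271.0], [275.0, 279.0], [261.0, 251.0], [281.0, 258.0]]
20 FL,FR,BL,BR side [[346.0, 320.0], [359.0, 306.0], [327.0, 295.0], [341.0, 283.0]] top [[257.0, 269.0], [276.0, 276.0], [261.0, 250.0], [281.0, 258.0]]
30 FL,FR,BL,BR side [[341.0, 323.0], [354.0, 309.0], [325.0, 297.0], [339.0, 285.0]] top [[259.0, 265.0], [278.0, 273.0], [262.0, 249.0], [282.0, 257.0]]
```

Emit:
jog_arm:
  increments:
    - [0,0,0,0]
    - [0,0,0,0]
    - [0,0,0,0]
    - [0,0,0,0]
    - [0,0,-0.5,0]
    - [0,0,-1,0]
    - [0,0,-1,0]
    - [0,0,-1,0]
    - [0,0,-1,0]
    - [0,0,-1,0]
  grip: 60

```text
time_s: 35.2
tcp_pos: [0.5224, 0.0574, 0.3211]
ee_rot: [[0.949, -0.316, 0.001], [-0.316, -0.949, 0.0], [0.001, -0.001, -1.0]]
wrist_force: [0.3, 0.2, 0.4]
gripper_width: 0.686
gripper_force: 0.0
```

Emit:
jog_arm:
  increments:
    - [0,0.7,0,0]
    - [-0.2,1,0,0]
    - [-0.2,1,0,0]
    - [-0.2,1,0,0]
    - [-0.2,1,0,0]
    - [-0.2,1,0,0]
    - [-0.2,1,0,0]
    - [-0.2,1,0,0]
    - [-0.2,1,0,0]
    - [-0.2,1,0,0]

```text
time_s: 36.2
tcp_pos: [0.4252, -0.1168, 0.3188]
ee_rot: [[0.948, -0.317, -0.002], [-0.317, -0.948, -0.0], [-0.002, 0.001, -1.0]]
wrist_force: [0.1, 0.2, 0.6]
gripper_width: 0.692
gripper_force: 0.0
```

Emit:
jog_arm:
  increments:
    - [-0.2,1,0,0]
    - [-0.2,1,0,0]
    - [-0.2,1,0,0]
    - [-0.2,1,0,0]
    - [-0.2,1,0,0]
    - [-0.2,1,0,0]
    - [-0.2,1,0,0]
    - [-0.2,1,0,0]
    - [-0.2,1,0,0]
    - [-0.2,1,0,0]

```text
time_s: 37.2
tcp_pos: [0.3237, -0.2932, 0.3188]
ee_rot: [[0.948, -0.317, -0.002], [-0.317, -0.948, 0.001], [-0.002, -0.0, -1.0]]
wrist_force: [0.4, -0.6, 0.1]
gripper_width: 0.687
gripper_force: 0.0
```

Emit:
jog_arm:
  increments:
    - [-0.2,1,0,0]
    - [0,1,0,0]
    - [0,0.9,0,0]
    - [0,0.3,0,0]
    - [0,0,0,1]
    - [0,0,0,0.9]
    - [0,0,0,0]

```text
time_s: 37.9
tcp_pos: [0.3008, -0.3515, 0.3189]
ee_rot: [[0.89, -0.457, -0.001], [-0.457, -0.89, 0.001], [-0.001, -0.0, -1.0]]
wrist_force: [-0.3, -0.3, 0.6]
gripper_width: 0.689
gripper_force: 0.0
```

```bash
python3 -c "
from h import *
need(.2963,-.3704,.273,-27.2)
look()
for d in eyes.outline_of('top','scoop')[:1]+eyes.outline_of('side','scoop')[:1]:
  ys,xs=np.nonzero(d['mask']);print(round(d['conf'],2),xs.min(),xs.max(),ys.min(),ys.max())
for c in ('top','side'): print([(np.round(d['centre'],3).tolist(),round(d['conf'],2)) for d in eyes.spot_in(c,'lid')],[(np.round(d['centre'],3).tolist(),round(d['conf'],2)) for d in eyes.spot_in(c,'scoop')])
"
```

```text
t 37.9 tcp [ 0.3008 -0.3515  0.3189] psi -27.18 F [-0.3 -0.3  0.6] w 60.0
units xyz [0.23 0.94 2.3 ] turn 0.0
37.9 0.0 60.0 [ 0.3008 -0.3515  0.3189]
top []
side []
0.87 254 282 224 279
0.83 304 367 262 309
[([0.605, -0.386, 0.06], 0.9), ([0.265, -0.355, 0.08], 0.51)] [([0.469, 0.073, 0.009], 0.61)]
[([0.298, -0.366, 0.084], 0.63)] [([0.47, 0.068, 0.02], 0.64), ([0.669, -0.022, 0.038], 0.2)]
```

Emit:
jog_arm:
  increments:
    - [0.23,0.94,0,0]
    - [0,0,0.7,0]
    - [0,0,0.9,0]
    - [0,0,0.7,0]
    - [0,0,0,0]

```text
time_s: 38.8
tcp_pos: [0.2967, -0.3701, 0.2716]
ee_rot: [[0.89, -0.456, -0.004], [-0.456, -0.89, 0.003], [-0.005, -0.001, -1.0]]
wrist_force: [0.6, 0.5, 0.3]
gripper_width: 0.691
gripper_force: 0.0
```

Emit:
jog_arm:
  increments:
    - [0,0,0,0]
    - [0,0,0,0]
    - [0,0,0,0]
    - [0,0,0,0]
    - [0,0,0,0]
    - [0,0,0,0]
    - [0,0,0,0]
    - [0,0,0,0]
  grip: 0

```text
time_s: 39.6
tcp_pos: [0.2973, -0.3705, 0.2735]
ee_rot: [[0.89, -0.456, 0.0], [-0.456, -0.89, -0.0], [0.0, 0.0, -1.0]]
wrist_force: [0.1, 0.8, 1.1]
gripper_width: 0.188
gripper_force: 30.0
```

Emit:
jog_arm:
  increments:
    - [0,-0.14,0,0.5]
    - [0.01,-0.27,0,1]
    - [0.01,-0.27,0,1]
    - [0.01,-0.27,0,1]
    - [0.01,-0.27,0,1]
    - [0.01,-0.27,0,1]
    - [0.01,-0.27,0,1]
    - [0.01,-0.27,0,1]
    - [0.01,-0.27,0,1]
    - [0.01,-0.27,0,1]

```text
time_s: 40.6
tcp_pos: [0.335, -0.3375, 0.2735]
ee_rot: [[0.328, -0.945, -0.0], [-0.945, -0.328, -0.001], [0.0, 0.001, -1.0]]
wrist_force: [-0.7, -2.4, 0.6]
gripper_width: 0.187
gripper_force: 30.0
```

```bash
cat >> h.py <<'E'
def lid():
    q=sense();R=q["ee_rot"];psi=np.arctan2(R[1,0],R[0,0]);a=psi+np.pi;h=np.array([.356,-.4012])
    d=q["tcp_pos"][:2]-h;print("lid dir",np.degrees(np.arctan2(d[1],d[0])),"psi-based",np.degrees(a)%360,np.linalg.norm(d),q["gripper_force"],"tool F",R.T@q["wrist_force"]);need(h[0]+.068*np.cos(a),h[1]+.068*np.sin(a),.273)
E
python3 -c "
from h import *
lid()"
```

```text
lid dir 108.28619124306734 psi-based 109.120837490553 0.06704554870538348 29.9672321626349 tool F [ 1.98794168  1.46490161 -0.64178421]
t 40.6 tcp [ 0.335  -0.3375  0.2735] psi -70.88 F [-0.7 -2.4  0.6] w 16.3
units xyz [-0.05  0.05  0.03] turn None
```

Emit:
jog_arm:
  increments:
    - [0,-0.27,0,1]
    - [0.01,-0.27,0,1]
    - [0.01,-0.27,0,1]
    - [0.01,-0.27,0,1]
    - [0.01,-0.27,0,1]
    - [0.01,-0.27,0,1]
    - [0.01,-0.27,0,1]
    - [0.01,-0.27,0,1]
    - [0.01,-0.27,0,1]
    - [0.01,-0.27,0,1]

```text
time_s: 41.6
tcp_pos: [0.3868, -0.3409, 0.2735]
ee_rot: [[-0.45, -0.893, -0.003], [-0.893, 0.45, -0.0], [0.002, 0.002, -1.0]]
wrist_force: [-4.2, -3.4, 2.4]
gripper_width: 0.188
gripper_force: 29.9
```

Emit:
jog_arm:
  increments:
    - [0.01,-0.27,0,1]
    - [0.01,-0.27,0,1]
    - [0.01,-0.27,0,1]
    - [0.01,-0.27,0,1]
    - [0.01,-0.27,0,1]
    - [0.01,-0.27,0,1]
    - [0,-0.14,0,0.5]
    - [0,0,0,0]

```text
time_s: 42.4
tcp_pos: [0.4126, -0.3639, 0.2735]
ee_rot: [[-0.833, -0.554, -0.004], [-0.554, 0.833, 0.0], [0.003, 0.002, -1.0]]
wrist_force: [-5.5, -2.7, 3.7]
gripper_width: 0.186
gripper_force: 29.9
```

```bash
python3 -c "
from h import *
lid()"
```

```text
lid dir 33.395593313981834 psi-based 33.63152763039085 0.06783577200980653 29.915016128594022 tool F [ 6.04824439  0.84106556 -3.63264843]
t 42.4 tcp [ 0.4126 -0.3639  0.2735] psi -146.37 F [-5.5 -2.7  3.7] w 16.2
units xyz [-0.01  0.01  0.02] turn None
```

Emit:
jog_arm:
  increments:
    - [-0.02,-0.11,0,0.4]
    - [-0.02,-0.11,0,0.4]
    - [0,-0.11,0,0.4]
    - [0,-0.08,0,0.3]
    - [0,-0.05,0,0]
    - [0,0,0,0]

```text
time_s: 43.0
tcp_pos: [0.4171, -0.371, 0.2735]
ee_rot: [[-0.893, -0.451, -0.006], [-0.451, 0.893, 0.001], [0.005, 0.004, -1.0]]
wrist_force: [-7.8, -1.6, 4.4]
gripper_width: 0.192
gripper_force: 29.9
```

```bash
python3 -c "
from h import *
lid()"
```

```text
lid dir 26.277511887779585 psi-based 26.782474583873377 0.06815684082449683 29.894082074572136 tool F [ 7.75316008  2.11475607 -4.37772508]
t 43.0 tcp [ 0.4171 -0.371   0.2735] psi -153.22 F [-7.8 -1.6  4.4] w 16.7
units xyz [0.01 0.03 0.02] turn None
```

Emit:
jog_arm:
  increments:
    - [0.04,-0.06,0,0.2]
    - [0,-0.06,0,0.2]
    - [0,-0.06,0,0.2]
    - [0,0,0,0]

```text
time_s: 43.4
tcp_pos: [0.4178, -0.3729, 0.2734]
ee_rot: [[-0.913, -0.408, -0.007], [-0.408, 0.913, 0.005], [0.005, 0.008, -1.0]]
wrist_force: [-6.9, 7.6, 10.8]
gripper_width: 0.192
gripper_force: 29.8
```

```bash
python3 -c "
from h import *
lid()"
```

```text
lid dir 24.60830140521136 psi-based 24.05490384502402 0.06800930568618983 29.83262781653707 tool F [  3.27626664   9.81976684 -10.74086081]
t 43.4 tcp [ 0.4178 -0.3729  0.2734] psi -155.95 F [-6.9  7.6 10.8] w 16.7
units xyz [ 0.   -0.03  0.02] turn None
```

Emit:
jog_arm:
  increments:
    - [0,-0.06,0,0.2]
    - [0,-0.06,0,0.2]
    - [0,-0.06,0,0.2]
    - [0,0,0,0]

```text
time_s: 43.8
tcp_pos: [0.4183, -0.3741, 0.2732]
ee_rot: [[-0.932, -0.363, -0.012], [-0.363, 0.932, 0.01], [0.007, 0.014, -1.0]]
wrist_force: [-8.4, 19.1, 15.8]
gripper_width: 0.191
gripper_force: 29.7
```

```bash
python3 -c "
from h import *
lid()"
```

```text
lid dir 23.540522480780773 psi-based 21.30811160943777 0.06797541993756079 29.667157824997048 tool F [  0.98202262  21.01109812 -15.53476667]
t 43.8 tcp [ 0.4183 -0.3741  0.2732] psi -158.69 F [-8.4 19.1 15.8] w 16.6
units xyz [-0.   -0.13  0.01] turn None
```

Lid is hard on its stop. Releasing and withdrawing.

Emit:
jog_arm:
  increments:
    - [0,0,0,0]
    - [0,0,0,0]
    - [0,0,0,0]
    - [0,0,0,0]
    - [0,0,-0.6,0]
    - [0,0,-1,0]
    - [0,0,-1,0]
    - [0,0,-1,0]
    - [0,0,-1,0]
    - [0,0,-1,0]
  grip: 60

```text
time_s: 44.8
tcp_pos: [0.4214, -0.3778, 0.3873]
ee_rot: [[-0.932, -0.363, 0.002], [-0.363, 0.932, -0.001], [-0.001, -0.002, -1.0]]
wrist_force: [-0.1, 0.6, -0.1]
gripper_width: 0.693
gripper_force: 0.0
```

Emit:
jog_arm:
  increments:
    - [0,0.7,0,0]
    - [0,1,0,0]
    - [0,1,0,0]
    - [0,1,0,0]
    - [0,1,0,0]
    - [0,1,0,0]
    - [0,1,0,0]
    - [0,1,0,0]
    - [0,0.6,0,0]
    - [0,0,0,0]

```text
time_s: 45.8
tcp_pos: [0.3602, -0.2219, 0.3855]
ee_rot: [[-0.931, -0.365, 0.0], [-0.365, 0.931, 0.0], [-0.0, 0.0, -1.0]]
wrist_force: [0.3, 0.2, 1.4]
gripper_width: 0.69
gripper_force: 0.0
```

```bash
python3 - <<'E'
from h import *
look((170,230,450,310)); eyes.capture("top")
for n in("lid","lid_knob","scoop"): print(n,[(np.round(d["centre"],3).tolist(),round(d["conf"],2)) for d in eyes.spot_in("top",n)])
for d in eyes.outline_of("top","lid"):
  b,w=rect("top",d["mask"],.086); print(round(d["conf"],2),np.round(b[0]+b[1]+(b[2],)))
# knob: darkest blob near the expected pixel
im=cv2.cvtColor(eyes.capture("top"),6); p=proj("top",[[.4147,-.3715,.112],[.4183,-.3741,.112]]); print(p.round(1))
x,y=p[0].round().astype(int); w=im[y-12:y+13,x-12:x+13]; ys,xs=np.nonzero(w<70); print(len(xs),xs.mean()+x-12,ys.mean()+y-12)
E
```

```text
45.8 0.0 60.0 [ 0.3602 -0.2219  0.3855]
top []
side []
lid [([0.419, -0.386, 0.082], 0.97), ([0.605, -0.386, 0.056], 0.77), ([0.594, -0.532, 0.015], 0.66)]
lid_knob [([0.418, -0.383, 0.084], 0.8), ([0.6, -0.384, 0.055], 0.68), ([0.677, -0.038, 0.04], 0.56), ([0.411, -0.38, 0.082], 0.32)]
scoop [([0.466, 0.073, 0.004], 0.8), ([0.505, 0.081, 0.004], 0.61)]
0.81 [ 597. -381.   73.   75.   67.]
0.63 [ 412. -384.  123.   83.    0.]
0.48 [662. -39.  60.  56.  42.]
[[412.1 278.7]
 [412.9 277.6]]
119 404.11764705882354 281.83193277310926
```

```bash
python3 -c "
from station import r
print(r.finish_job())"
```

```text
the job is handed in; nothing more can be done
None
```

The job is handed in at about 46 s of the 72 s allowed. All three red nuggets were seen in the pot, none is visible elsewhere, the scoop lies flat on its mat, and the lid is closed against its stop (judged by push force, as the gripper partly hid it in the last image).

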